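# Lay the standing soaps down in their tray

### The arm

A 6-joint arm with a two-finger parallel gripper is mounted at the origin on a cart in front of the work surface, level with it; the furniture and walls round the work are solid. World frame = base frame: x ahead of the robot, y to its left, z up, the work surface at z = 0. Lengths are in mm, angles in rad, forces in N, time in s.
With the tool pointing down it reaches from about 400 to 925 mm from the base axis. Payload 12.5 kg.
Tool frame: the origin (TCP) lies at the very end of the fingers, on their centre line; the grasp point (between the pads) lies 19 mm behind it (env.grasp_offset is the distance from the TCP to the grasp point, in mm); z points along the fingers, y is the direction in which the jaws open and shut (so a half turn about z gives the same grasp; the last joint's range is limited). The gripper opens to 95 mm and grips with 3 to 60 N. Pads are 20 mm wide; open, the fingers measure 119 mm over their backs; the gripper's body (75 mm by 180 mm) begins 59 mm behind the grasp point.
Start: joints at [1.023, 0.491, 1.559, -0, 1.092, -0.106], TCP at [267.216, 565.015, 214.661] pointing down, gripper open.
Joint ranges: [-3.1, 3.1], [-0.84, 2.19], [0.05, 2.79], [-1.13, 4.28], [0.06, 2.93], [-2.69, 2.69]. Speed limits (rad/s): [2.22, 2.22, 2.79, 3.14, 3.14, 3.14].

### API

Orientations are given as [roll, pitch, yaw] about the fixed x, y, z axes, in that order (R = Rz(yaw) Ry(pitch) Rx(roll)).
In Python, from cell import env gives the robot as it stands. The module is installed in compiled form; this text tells all that it offers.
- The arm moves only by the shell command python3 -m pendant 'ROWS'. ROWS is JSON, one flat list of numbers, 5 for each row, row after row: the shift along the tool's x, y, z as a fraction of full scale, then the turn about the tool's z as a fraction of full scale, then the gripper's target within -1 to 1 (shut at 1, half-way at 0, fully open at -1). In form: [x, y, z, turn, grip, x, y, z, turn, grip, ...]. A call has 1 to 10 rows; each row shifts and turns the commanded pose from where the row before left it, along the tool's axes as they then stand; what a row does not reach is not made up. Full scale, the value 1, is 0.4 m for a shift and 180 degrees for a turn. A row lasts 1/8 s, in which the tool goes at most 62.5 mm and 10.7 degrees, less where a joint would pass 70% of its speed; a pose out of reach is approached as far as the arm can. A call with a number of a shift or a turn outside -1 to 1 is refused whole. A call with a gripper value outside its range is refused whole. The fingers move at their own pace and stop on an object; the grip force is fixed at half the most. Time passes only in rows, so rows that do not move let the fingers close. It gives the time, the measured TCP pose, the force and the opening at its end, in the units of the state.
- env.state(): the state, without advancing time (a new reading comes with each control period).
- env.read_camera(name): name is "scene" or "top" or "wrist"; returns the picture (384x512x3 uint8, red, green, blue); there is no depth.
- env.camera_model(name): a dict with "fx", "fy", "cx", "cy" (pixels), "view" (4x4, takes a point from world to camera coordinates); the wrist camera has in their place "tool_from_camera" (4x4, takes a point from camera to tool coordinates, whose origin is the TCP and whose axes are the flange's). Camera axes: x right, y down, z forward; pixel columns grow to the right and rows downward; lengths in mm; the calibration is good to about 2 mm. A picture is of the moment at which its call begins: read the wrist's pose just before it. camera_model takes no time and is no camera call.
- env.job_done(): hands the job in, once; it reports no verdict.
Trained networks look in the newest picture that a camera, given by its name, has taken for a name from the list of things; names that differ only in an ending like _2 or _b are one class to them, and where a whole thing is asked for, a point or a joint stands for the part that bears it (a point fixed in the world has none). Each returns a list of dicts, best first, with "confidence" (0 to 1); they miss things now and then, are a little off and sometimes report something else, mostly with a low value. They report only what shows in the picture. A call takes as long as a camera call. They do not tell look-alikes from the thing itself.
- env.masks_of(thing, camera): "region" (384x512 bool, what is visible of it).
- env.landmark_of(thing, camera): "xyz" ([x, y, z] in mm, in world coordinates, good to about 4 mm: a listed point, or the origin of a listed thing).
The state is a dict: "t": time; "joints": joint angles; "qvel": joint speeds; "tau": joint torques, N m; "eef_pos": TCP position; "tcp_rot": TCP orientation; "ft_force": force on the tool from outside, world axes, zero at the start; "moment": the same for the moment, N m; "opening": opening from 0.0 (shut) to 1.0 (fully open).
Only numpy, scipy, OpenCV 4.12 (cv2) and the standard library are available. Lean on these libraries where they do the work, as an engineer would, in place of code of your own. Each camera call takes 0.05 s, during which the arm holds its last target.

### The job

In the three-bay soap tray one bar already lies flat; the cream and the pink bars were left standing on end. With your fingertips push each standing bar over by its label side, so that it falls backwards into the empty part of its own bay and lies flat inside it, label up. Only push, never lift or carry a bar, and leave the flat green bar and everything else on the counter where they are.

Things in the scene. Friction and masses are not known exactly. Their poses are not given: they have to be found in the camera images.
- tray: Fixed shallow wooden tray, 172 (x) x 213 (y) x 14 mm. Three bays along its y, centred at -69, 0, +69 mm, each 160 mm long (x), 63 mm wide. Floor 6 mm above the counter; walls 8 mm, dividers 7 mm above the floor. Origin: centre of the underside; z up. Turned by up to 0.6 rad; +x points roughly away from the robot. Which soap is in which bay varies.
- soap_1: Wrapped cream soap, 53 (x) x 78 (y) x 27 (z) mm, 90 g, standing on its small end; top 84 mm above the counter. Origin: middle of its back, opposite the label; z points out of the label side (to the tray's -x), y along its length (up). The bay's longer empty part is behind its back. Pushed high on the label side it tips over its lower back edge, hardly sliding; past 20 degrees it falls by itself.
- soap_3: Wrapped pink soap, 53 (x) x 78 (y) x 27 (z) mm, 90 g, standing on its small end; top 84 mm above the counter. Origin: middle of its back, opposite the label; z points out of the label side (to the tray's -x), y along its length (up). The bay's longer empty part is behind its back. Pushed high on the label side it tips over its lower back edge, hardly sliding; past 20 degrees it falls by itself.
- soap_2: Wrapped bar of pale green soap, same size and axes as the others, already lying flat in its bay, label up (z up, y along the bay). To be left alone. Origin: middle of its underside.
- soap_1_foot (a point): Middle of the lower back edge of the cream soap, the edge it tips over; starts on the tray floor and stays down there while the soap is tipped.
- soap_3_foot (a point): Middle of the lower back edge of the pink soap, the edge it tips over; starts on the tray floor and stays down there while the soap is tipped.
- candle_jar: Bystander: white candle in a glass jar, 76 mm across, 90 mm tall, right of the tray. Origin: centre of its underside.
- stamp: Bystander: wooden hand stamp, 32 x 45 x 62 mm, left of the tray and nearer the robot. Origin: centre of its underside.
- ribbon_red: Bystander: spool of red ribbon, 59 mm across, 26 mm tall, left of the tray. Origin: centre of its underside.
- ribbon_purple: Bystander: spool of purple ribbon, 59 mm across, 26 mm tall, right of the tray and nearer the robot. Origin: centre of its underside.
There are look-alikes about, which are no part of the job. Leave any turquoise look-alike of the soap_3 alone. Leave any blue look-alike of the soap_1 alone.

How it is judged (in metres and radians):
At the end, for the whole second after the job is handed in: All three bars lie flat on the tray floor, label up (within 0.1 rad, underside less than 5 mm above the floor), inside the bays, at rest (angle between each of soap_1, soap_3, soap_2's own z axis and vertical below 0.1 rad and z of soap_1 in the frame of tray between 0 and 0.011 m and x of soap_1 in the frame of tray between -0.046 and 0.046 m and y of soap_1 in the frame of tray between -0.08 and 0.08 m and linear speed of each of soap_1, soap_3, soap_2 below 0.02 m/s and angular speed of each of soap_1, soap_3, soap_2 below 0.2 rad/s and z of soap_3 in the frame of tray between 0 and 0.011 m and x of soap_3 in the frame of tray between -0.046 and 0.046 m and y of soap_3 in the frame of tray between -0.08 and 0.08 m and z of soap_2 in the frame of tray between 0 and 0.011 m and x of soap_2 in the frame of tray between -0.046 and 0.046 m and y of soap_2 in the frame of tray between -0.08 and 0.08 m); the robot touches nothing.
It fails at once if the cream soap was lifted (its tipping edge rose more than 25 mm) or carried or shoved more than 50 mm (z of soap_1_foot in the frame of tray above 0.031 m or distance of soap_1_foot from where it was at the start of the episode above 0.05 m).
It fails at once if the pink soap was lifted (its tipping edge rose more than 25 mm) or carried or shoved more than 50 mm (z of soap_3_foot in the frame of tray above 0.031 m or distance of soap_3_foot from where it was at the start of the episode above 0.05 m).
It fails at once if the flat green soap was moved more than 20 mm or tipped (distance of soap_2 from where it was at the start of the episode above 0.02 m or angle between soap_2's own z axis and vertical above 0.3 rad).
It fails at once if the candle jar, the stamp or a ribbon spool was moved more than 25 mm or tipped over (distance of any of candle_jar, stamp, ribbon_red, ribbon_purple from where it was at the start of the episode above 0.025 m or angle between any of candle_jar, stamp, ribbon_red, ribbon_purple's own z axis and vertical above 0.5 rad).
It also fails if it takes over 38 s, if anything falls off the work surface, if the arm or the gripper's body presses on something with over 40 N, if the wrist force passes 120 N, or if a joint passes its speed limit or range.

## Working session

There is one attempt and no reset: what is moved stays moved. The work goes in short steps, Python scripts to look and compute and a shell command to move; the robot and the scene stay as the last step left them, time stands still between calls to the robot, and variables do not carry over. Pictures are saved under pics/ and viewed, and the job is handed in when it is done.

```bash
mkdir -p pics; cat > h.py <<'E'
import numpy as np,cv2
from cell import env
def save(n,im,box=None,s=1):
    if box: im=im[box[1]:box[3],box[0]:box[2]]
    im=cv2.resize(im,None,fx=s,fy=s,interpolation=cv2.INTER_CUBIC)
    cv2.imwrite('pics/'+n,im[:,:,::-1])
def proj(c,p):
    m=env.camera_model(c);q=np.array(m['view'])@np.r_[p,1]
    return m['fx']*q[0]/q[2]+m['cx'],m['fy']*q[1]/q[2]+m['cy']
def ray(c,u,v,z):
    m=env.camera_model(c);V=np.linalg.inv(np.array(m['view']))
    d=V[:3,:3]@np.array([(u-m['cx'])/m['fx'],(v-m['cy'])/m['fy'],1]);o=V[:3,3]
    return o+d*(z-o[2])/d[2]
E
python3 - <<'E'
from h import *
for c in('scene','top'): save(c+'0.png',env.read_camera(c),s=1.5)
for t in ['tray','soap_1','soap_3','soap_2','soap_1_foot','soap_3_foot','candle_jar','stamp','ribbon_red','ribbon_purple']:
  for c in ('top','scene'):
    print(t,c,[(np.round(d['xyz']).astype(int).tolist(),round(d['confidence'],2),np.round(proj(c,d['xyz'])).tolist()) for d in env.landmark_of(t,c)])
s=env.state();print(s['t'],s['tcp_rot'],s['eef_pos'])
E
```

```text
tray top [([600, 39, -3], 0.77, [270.0, 163.0])]
tray scene [([598, 37, 2], 0.7, [273.0, 196.0]), ([415, -127, -3], 0.16, [293.0, 255.0])]
soap_1 top [([566, -28, 5], 0.87, [293.0, 176.0]), ([571, 110, 49], 0.75, [244.0, 167.0]), ([570, 39, 45], 0.71, [270.0, 170.0]), ([529, 218, 40], 0.51, [203.0, 181.0]), ([433, 92, 38], 0.46, [247.0, 218.0])]
soap_1 scene [([568, 46, 43], 0.78, [266.0, 190.0]), ([527, 218, 38], 0.77, [212.0, 181.0]), ([573, 110, 45], 0.69, [249.0, 182.0]), ([439, 89, 39], 0.62, [230.0, 210.0]), ([563, -32, 1], 0.56, [287.0, 210.0])]
soap_3 top [([566, -28, 5], 0.87, [293.0, 176.0]), ([571, 110, 49], 0.75, [244.0, 167.0]), ([570, 39, 45], 0.71, [270.0, 170.0]), ([529, 218, 40], 0.51, [203.0, 181.0]), ([433, 92, 38], 0.46, [247.0, 218.0])]
soap_3 scene [([568, 46, 43], 0.78, [266.0, 190.0]), ([527, 218, 38], 0.77, [212.0, 181.0]), ([573, 110, 45], 0.69, [249.0, 182.0]), ([439, 89, 39], 0.62, [230.0, 210.0]), ([563, -32, 1], 0.56, [287.0, 210.0])]
soap_2 top [([566, -28, 5], 0.87, [293.0, 176.0]), ([571, 110, 49], 0.75, [244.0, 167.0]), ([570, 39, 45], 0.71, [270.0, 
[... 722 characters left out ...]
([526, 216, 0], 0.78, [213.0, 191.0])]
candle_jar top [([508, -238, -2], 0.84, [368.0, 201.0]), ([574, 110, 7], 0.48, [244.0, 170.0])]
candle_jar scene [([514, -234, 6], 0.9, [346.0, 244.0])]
stamp top [([340, 285, 0], 0.5, [174.0, 250.0]), ([572, 45, 10], 0.16, [268.0, 172.0])]
stamp scene [([343, 286, -1], 0.57, [157.0, 217.0])]
ribbon_red top [([689, 378, -2], 0.9, [154.0, 126.0])]
ribbon_red scene [([692, 373, -4], 0.69, [206.0, 155.0]), ([511, -234, 2], 0.4, [346.0, 245.0])]
ribbon_purple top [([413, -126, 0], 0.91, [326.0, 233.0])]
ribbon_purple scene [([413, -127, -2], 0.92, [293.0, 255.0])]
1.1 [ 3.14151627e+00 -8.97777518e-06  2.69979707e+00] [267.20869086 565.01224429 214.64948855]
```

```bash
python3 - <<'E'
from h import *
a=env.read_camera('scene');b=env.read_camera('top')
save('s1.png',a,(150,120,350,270),4);save('t1.png',b,(140,90,390,270),3.2)
E
```

```text
(no output)
```

View pics/scene0.png

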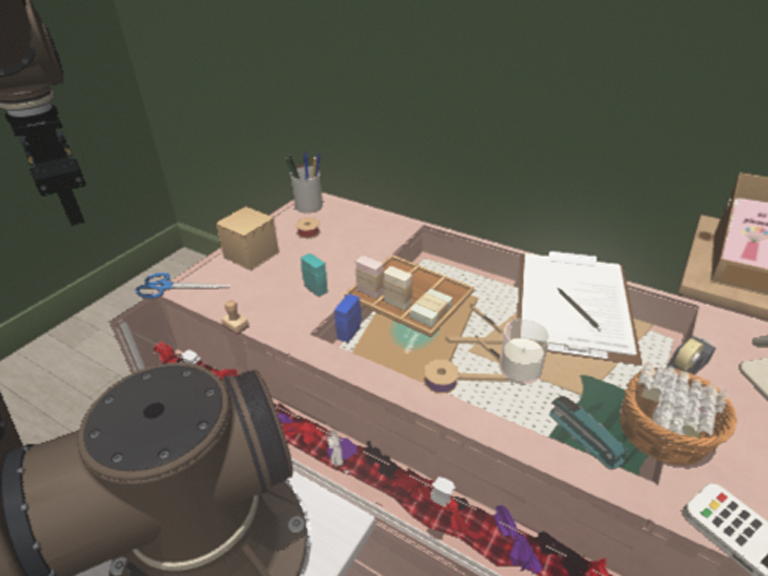

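View pics/s1.png

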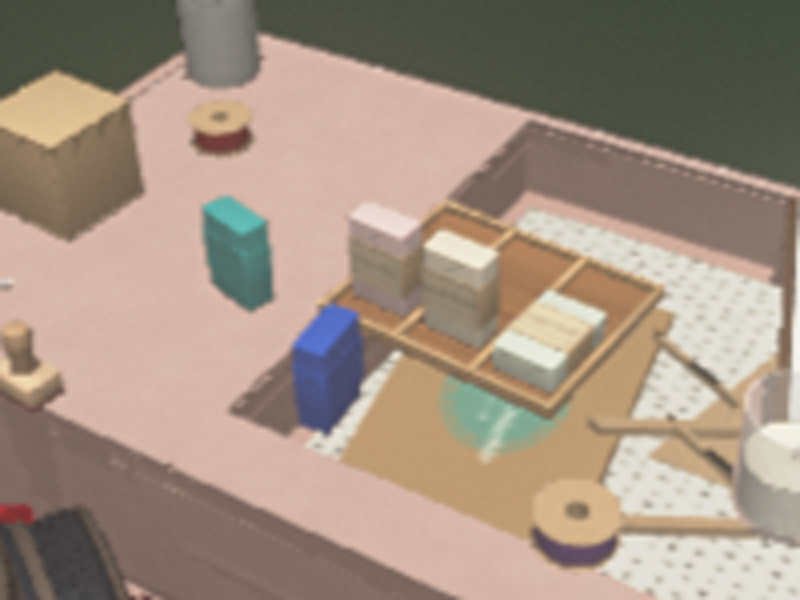

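View pics/t1.png

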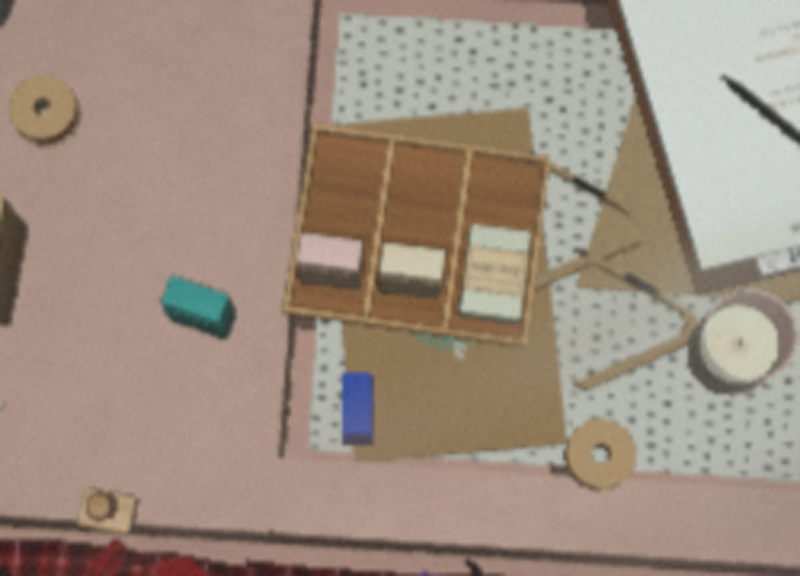

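Candidates for the cream bar: cream standing in the middle bay (top ≈ (268,172), scene ≈ (268,195)) and the blue one in front of the tray (248,217). For pink: pink in the left bay (244,169) and the turquoise one on the counter (203,182). Green lies flat in the right bay (293,176). By the colours, I choose the middle-bay cream bar and the left-bay pink bar. Next I work out the geometry.

```bash
python3 - <<'E'
from h import *
import itertools
cr=np.array([(315,127),(549,158),(527,342),(287,312)])/3.2+[140,90]
P=np.array([ray('top',u,v,14)[:2] for u,v in cr]);print(P.round())
print('sides',[np.linalg.norm(P[i]-P[(i+1)%4]).round() for i in range(4)])
x=(P[0]-P[3])+(P[1]-P[2]);y=(P[0]-P[1])+(P[3]-P[2])
yaw=(np.arctan2(x[1],x[0])+np.arctan2(-y[0],y[1]))/2
c=P.mean(0);print('c',c,'yaw',np.arctan2(x[1],x[0]),np.arctan2(-y[0],y[1]))
R=np.array([[np.cos(yaw),-np.sin(yaw)],[np.sin(yaw),np.cos(yaw)]])
# soap top corners crop (top surfaces at z 84)
im=env.read_camera('top');save('t2.png',im,(225,120,320,205),8)
for n,p in dict(pinkfoot=(572,108),creamfoot=(573,42)).items(): print(n,R.T@(np.array(p)-c))
g=c.copy()
for n,(a,b) in dict(pink=(-.0,69),cream=(0,0)).items():
  print(n,'bay line',c+R@[-80,b],c+R@[0,b])
E
```

```text
[[688. 134.]
 [672. -73.]
 [506. -61.]
 [520. 146.]]
sides [np.float64(208.0), np.float64(166.0), np.float64(208.0), np.float64(168.0)]
c [596.43336569  36.65300636] yaw -0.07222039959372105 -0.06970412198668922
pinkfoot [-29.4305685   69.43503798]
creamfoot [-23.75350581   3.67204717]
pink bay line [521.52699449 111.15156711] [601.3256533  105.47934958]
cream bay line [516.63470688  42.32522388] [596.43336569  36.65300636]
```

View pics/t2.png

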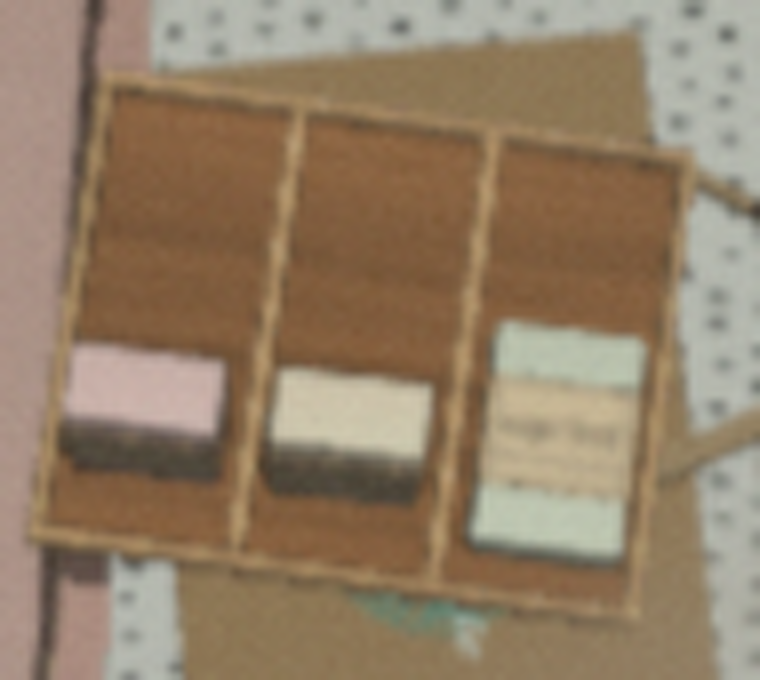

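The crop shows both bars standing, pink's top at crop (145,388) and cream's at (352,413), with the label faces toward the robot. Green lies flat on the right.

```bash
python3 - <<'E'
from h import *
c=np.array([596.4,36.7]);yaw=-.071
R=np.array([[np.cos(yaw),-np.sin(yaw)],[np.sin(yaw),np.cos(yaw)]])
for n,q in dict(pink=[(70,345),(228,355),(222,432),(62,420)],cream=[(275,367),(433,378),(430,460),(268,447)]).items():
  P=np.array([ray('top',u/8+225,v/8+120,84)[:2] for u,v in q])
  print(n,P.round().tolist(),'tray',[(R.T@(p-c)).round().tolist() for p in P],'front mid',P[2:].mean(0).round(1),'c',P.mean(0).round(1))
s=env.state();print(s['t'],s['eef_pos'],s['tcp_rot'],s['opening'])
E
```

```text
pink [[571.0, 135.0], [571.0, 83.0], [545.0, 83.0], [546.0, 136.0]] tray [[-32.0, 97.0], [-29.0, 45.0], [-55.0, 43.0], [-58.0, 96.0]] front mid [545.2 109.8] c [558.1 109.5]
cream [[568.0, 67.0], [567.0, 15.0], [540.0, 15.0], [541.0, 68.0]] tray [[-31.0, 29.0], [-27.0, -23.0], [-55.0, -26.0], [-58.0, 27.0]] front mid [540.2  41.4] c [553.9  41.4]
1.25 [267.18999484 565.01977384 214.65584851] [ 3.14150590e+00 -1.21899951e-05  2.69981889e+00] 0.9983551958340948
```

```bash
python3 -m pendant '[0,0,0,0.0546,1, 0,0,0,0.0546,1, 0,0,0,0.0546,1, 0,0,0,0.0546,1, 0,0,0,0.0546,1, 0,0,0,0.0546,1, 0,0,0,0.0546,1]' && python3 -m pendant '[-0.1085,0.069,0,0,1, -0.1085,0.069,0,0,1, -0.1085,0.069,0,0,1, -0.1085,0.069,0,0,1, -0.1085,0.069,0,0,1, -0.1085,0.069,0,0,1, -0.1085,0.069,0,0,1, -0.1085,0.069,0,0,1, -0.1085,0.069,0,0,1, -0.1085,0.069,0,0,1]'; python3 -c "
from h import *
s=env.state();print(s['t'],s['eef_pos'],s['tcp_rot'],s['opening'],s['joints'],s['ft_force'])
save('s3.png',env.read_camera('scene'),s=1.5)"
```

```text
t: 2.12
eef_pos: [267.2, 565.0, 214.7]
tcp_rot: [3.142, -0.0, 1.493]
ft_force: [0.9, -0.3, 0.4]
opening: 0.323
t: 3.38
eef_pos: [512.1, 110.8, 214.8]
tcp_rot: [3.141, -0.0, 1.499]
ft_force: [-0.3, 0.7, -0.2]
opening: 0.001
3.375 [512.09320708 110.75802398 214.83728821] [ 3.14109701e+00 -2.06991675e-04  1.49900870e+00] 0.001363498538683714 [8.68247557e-02 3.47472288e-01 1.80469324e+00 1.50949849e-04
 9.88905016e-01 1.58529501e-01] [-0.25808277  0.73849958 -0.1924667 ]
```

```bash
python3 -m pendant '[0,0,0.094,0,1, 0,0,0.094,0,1, 0,0,0.094,0,1, 0,0,0.094,0,1, 0,0,0,0,1]'; python3 -c "
from h import *
save('s4.png',env.read_camera('scene'),(180,110,340,230),5);save('t4.png',env.read_camera('top'),(205,120,325,210),6)"
```

```text
t: 4.05
eef_pos: [510.3, 112.3, 62.5]
tcp_rot: [-3.137, 0.001, 1.499]
ft_force: [0.4, 0.0, 0.7]
opening: 0.004
```

View pics/s4.png

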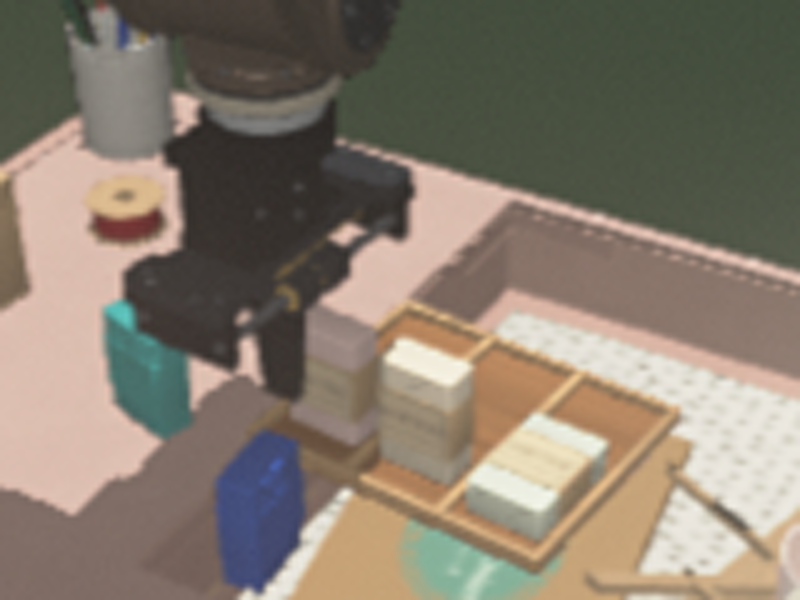

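View pics/t4.png

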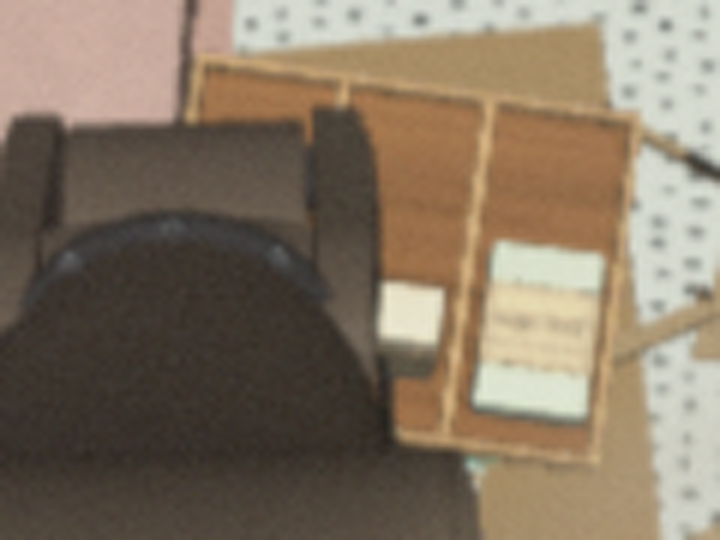

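The fingertip stands right in front of pink's label face, in the upper half, clear of blue and cream. Now I push gently.

```bash
python3 -m pendant '[0,0.025,0,0,1, 0,0.025,0,0,1, 0,0.025,0,0,1, 0,0.02,0,0,1, 0,0.02,0,0,1, 0,0,0,0,1]'; python3 -c "
from h import *
save('s5.png',env.read_camera('scene'),(180,110,340,230),5)"
```

```text
t: 4.9
eef_pos: [557.7, 109.0, 64.1]
tcp_rot: [3.141, -0.0, 1.499]
ft_force: [-0.0, 0.4, -0.3]
opening: 0.007
```

View pics/s5.png

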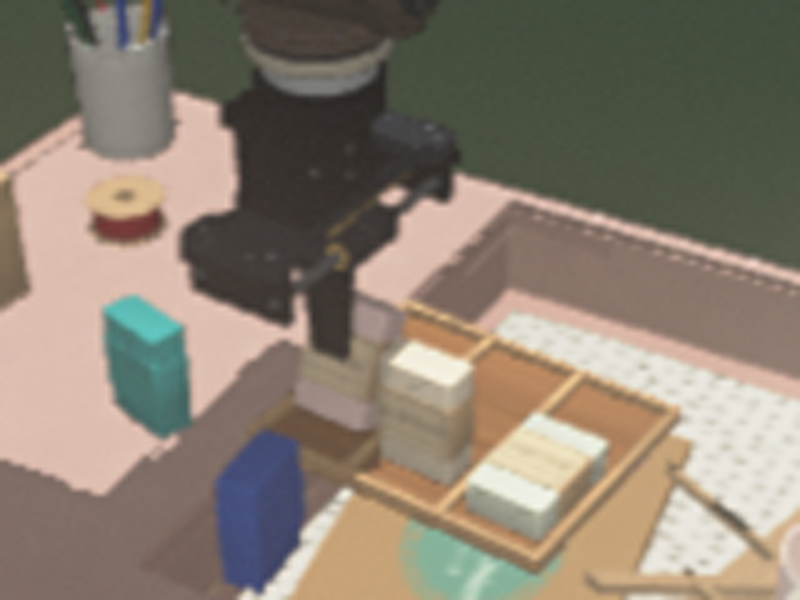

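Pink is leaning back but hasn't fallen yet (pixel ~(350,365)), so I push further.

```bash
python3 -m pendant '[0,0.03,0,0,1, 0,0.03,0,0,1, 0,0,0,0,1, 0,0,0,0,1, 0,0,0,0,1]'; python3 -c "
from h import *
save('s6.png',env.read_camera('scene'),(180,110,340,230),5)"
```

```text
t: 5.58
eef_pos: [581.0, 107.4, 64.2]
tcp_rot: [-3.141, -0.0, 1.499]
ft_force: [-0.6, -0.1, -0.3]
opening: 0.005
```

View pics/s6.png

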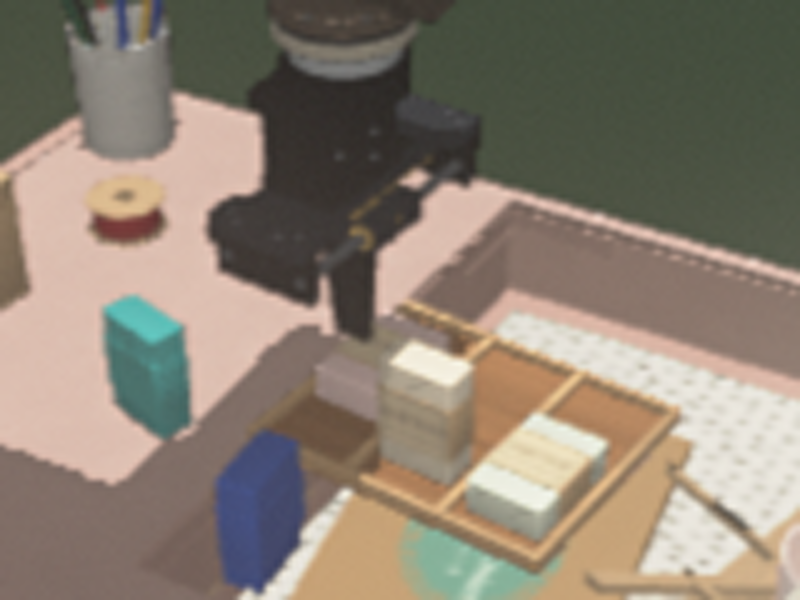

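Pink has dropped flat (pixel ~(370,365)). I raise, back off, shift over in front of cream and descend.

```bash
python3 -m pendant '[0,0,-0.08,0,1, 0,0,-0.08,0,1, 0,-0.085,0,0,1, 0,-0.085,0,0,1, -0.0875,0,0,0,1, -0.0875,0,0,0,1, 0,0,0,0,1, 0,0,0.08,0,1, 0,0,0.08,0,1, 0,0,0,0,1]'; python3 -c "
from h import *
save('s7.png',env.read_camera('scene'),(180,110,340,230),5)"
```

```text
t: 6.88
eef_pos: [507.4, 43.0, 62.8]
tcp_rot: [-3.138, -0.0, 1.499]
ft_force: [0.3, -0.2, 0.3]
opening: 0.005
```

View pics/s7.png

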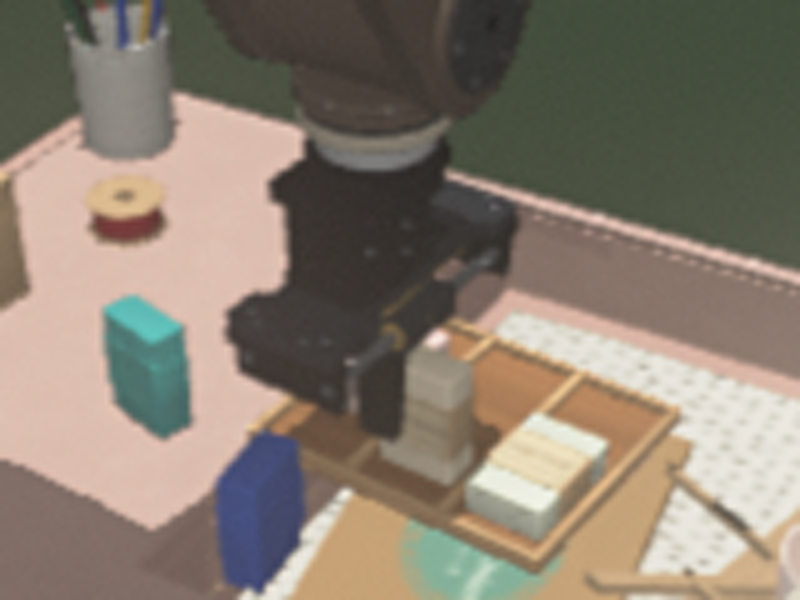

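The fingertip is in front of cream's label, at pixel (385,410). I use the same push again.

```bash
python3 -m pendant '[0,0.025,0,0,1, 0,0.025,0,0,1, 0,0.025,0,0,1, 0,0.025,0,0,1, 0,0.025,0,0,1, 0,0.025,0,0,1, 0,0.025,0,0,1, 0,0,0,0,1, 0,0,0,0,1, 0,0,0,0,1]'; python3 -m pendant '[0,0,-0.1,0,1, 0,0,-0.1,0,1, 0,0,-0.1,0,1, 0,-0.15,-0.05,0,1, 0,-0.15,0,0,1, 0.15,-0.05,0,0,1, 0.15,0,0,0,1, 0.15,0,0,0,1, 0.15,0,0,0,1, 0.15,0,0,0,1]'; python3 -c "
from h import *
save('s8.png',env.read_camera('scene'),(180,110,340,230),5);save('t8.png',env.read_camera('top'),(205,120,325,210),6)
s=env.state();print(s['t'])
for c in('top','scene'):print([(np.round(d['xyz']).astype(int).tolist(),round(d['confidence'],2)) for d in env.landmark_of('soap_1',c)])"
```

```text
t: 8.18
eef_pos: [577.9, 37.4, 64.2]
tcp_rot: [-3.141, -0.0, 1.499]
ft_force: [0.3, 0.9, 0.3]
opening: 0.004
t: 9.43
eef_pos: [460.6, 347.9, 204.2]
tcp_rot: [3.141, -0.0, 1.499]
ft_force: [0.4, -0.3, 0.2]
opening: 0.005
9.525
[([610, 38, 4], 0.74), ([432, 93, 37], 0.74), ([563, -29, 10], 0.69), ([613, 105, 9], 0.6), ([527, 217, 39], 0.58)]
[([608, 43, 7], 0.95), ([526, 218, 42], 0.93), ([440, 90, 37], 0.73), ([610, 106, 6], 0.69), ([564, -31, 4], 0.67)]
```

View pics/s8.png

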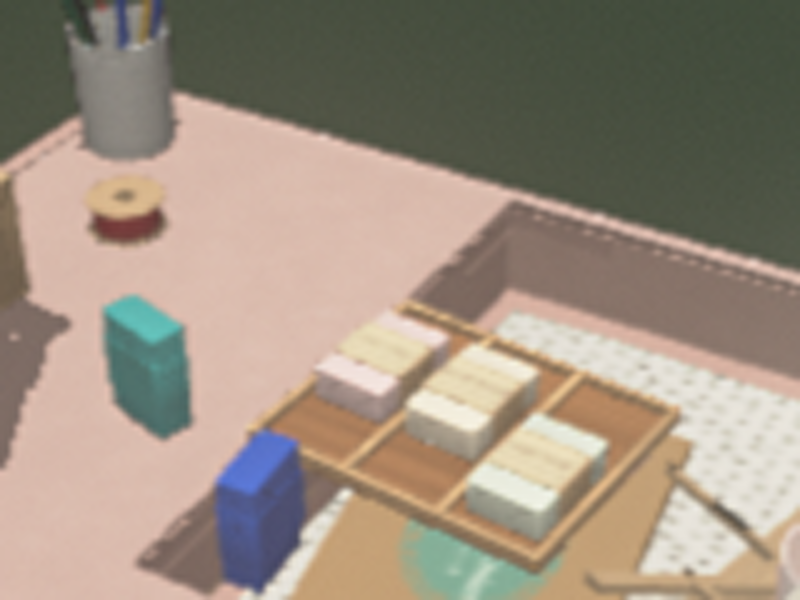

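View pics/t8.png

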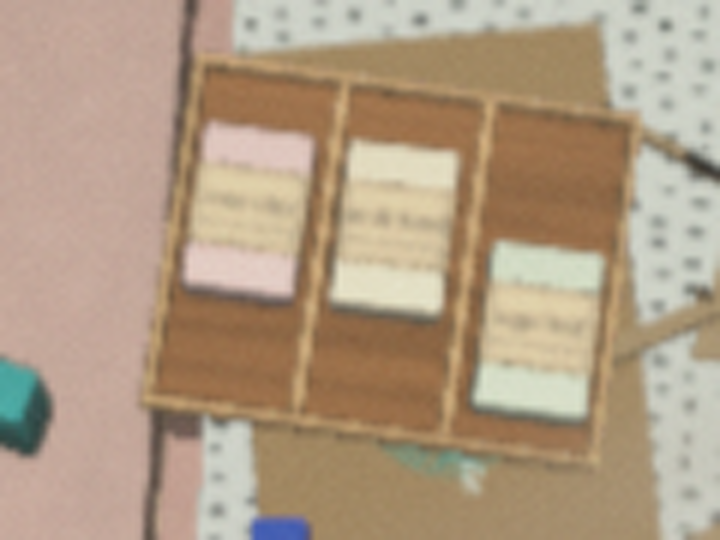

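All three bars lie flat inside their bays, label up, with the blue and turquoise bars untouched and the arm clear at z 204.

```bash
python3 -c "
from cell import env
print(env.job_done())"
```

```text
the job is handed in; nothing more can be done
None
```

I tipped both standing bars, pink and then cream, with the closed fingertips high on the label side. Each fell backwards flat into its own bay, and nothing was lifted or carried. The arm was then raised clear, and I handed the job in at about 9.6 s of the 38 s allowed.

- **Final position:** the last scene and top pictures show all three bars flat, label up, inside their bays. The networks put the undersides of cream and pink at z of about 4–9 mm, good to about 4 mm. Pink sits at tray y of about 70 mm and cream near 4 mm, both within limits.
- **Nothing else moved:** green was measured in the same place to within about 5 mm. The blue and turquoise look-alikes look untouched. I did not re-measure the jar, stamp and purple spool after the pushes, but the arm stayed well away from them. The red spool looks unmoved in the last picture.
- **One surprise:** the first push of about 46 mm only left pink leaning. A further 23 mm dropped it, so I used the longer push for cream from the start.
- **Force:** wrist force readings at the end of each move stayed below about 1 N per axis.

No checks failed or disagreed.

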